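# Find the full ink tin for the next print

## Robot

A 6-joint arm with a two-finger parallel gripper is mounted at the origin on the work surface. World frame = base frame: x ahead of the robot, y to its left, z up, the work surface at z = 0. Lengths are in mm, angles in rad, forces in N, time in s.
With the tool pointing down it reaches from about 275 to 825 mm from the base axis. Payload 5.2 kg.
Tool frame: the origin (TCP) lies midway between the tips of the shut fingers; the grasp point (between the pads) lies 19 mm behind it; z points along the fingers, y is the direction in which the jaws open and shut (so a half turn about z gives the same grasp; the last joint's range is limited). The gripper opens to 93 mm and grips with 3 to 60 N. Pads are 15 mm wide; open, the fingers measure 128 mm over their backs; the gripper's body (75 mm by 188 mm) begins 65 mm behind the grasp point.
Start: joints at [-0.203, 0.259, 1.535, -0, 1.348, -0.203], TCP at [550.004, 0.023, 186.953] pointing down, gripper open.
Joint ranges: [-3.14, 3.14], [-0.91, 2.08], [0.19, 2.58], [-1.22, 4.36], [0.22, 2.71], [-3.12, 3.12]. Speed limits (rad/s): [2.57, 2.57, 3.14, 3.14, 3.14, 3.14].

## Interface

Orientations are given as a rotation vector (axis times angle).
In Python, from station import env gives the robot as it stands.
- The arm moves only by the tool carry_out, never from a script. Its arguments are lists of equal length, an entry for each row: "delta_pos": the shift along the tool's x, y, z in units of 0.03 m (1.0 is 0.03 m), a list of three; "twist": the turn about the tool's z in units of 0.12 rad (1.0 is 0.12 rad); "claw": the gripper command: -1 is shut, 1 is fully open, values between are in proportion. A call has 1 to 12 rows; each row shifts and turns the commanded pose from where the row before left it, along the tool's axes as they then stand; what a row does not reach is not made up. A row lasts 1/10 s, in which the tool goes at most 50 mm and 8.59 degrees, less where a joint would pass 70% of its speed; a pose out of reach is approached as far as the arm can. A call with a number of a shift or a turn outside -1 to 1 is refused whole. A call with a gripper value outside its range is refused whole. The fingers move at their own pace and stop on an object; "force" is the grip in N (left out, the last holds). Time passes only in rows, so rows that do not move let the fingers close. It gives the time, the measured TCP pose, the force and the opening at its end, in the units of the state.
- env.read_state(): the state, without advancing time (a new reading comes with each control period).
- env.camera(name): name is "scene" or "side" or "wrist"; returns the picture (480x640x3 uint8, red, green, blue); there is no depth.
- env.camera_model(name): a dict with "vfov" (degrees; the focal length in pixels is half the picture's height over the tangent of half this angle, whatever the lens; pixels are square), "cx", "cy" (the principal point, pixels), "pose" (4x4, takes a point from camera to world coordinates). Camera axes: x right, y down, z forward; pixel columns grow to the right and rows downward; lengths in mm; the calibration is good to about 2 mm. A picture is of the moment at which its call begins: read the wrist's pose just before it. camera_model takes no time and is no camera call; for the wrist camera it gives the pose at the moment of the call.
- env.finish_job(): hands the job in, once; it reports no verdict.
The state is a dict: "time_s": time; "joint_positions": joint angles; "qvel": joint speeds; "effort": joint torques, N m; "tcp_pos": TCP position; "orientation": TCP orientation; "contact_force": force on the tool from outside, world axes, zero at the start; "moment": the same for the moment, N m; "width": finger opening in mm.
Only numpy, scipy, OpenCV 4.12 (cv2) and the standard library are available. Lean on these libraries where they do the work, as an engineer would, in place of code of your own. Each camera call takes 0.05 s, during which the arm holds its last target.

## Task

The three closed ink tins look alike, but one is nearly full and the other two are nearly used up: heft them to feel which is heaviest. Pair up the two light ones standing in the shallow grey tray of the bench scale, then pick up the heavy one and finish still holding it up in the gripper, upright and still, well clear of everything (its base a good 15 cm above the table). Do not drop or tip any tin, and leave the other things on the table where they are.

Things in the scene. Friction and masses are not known exactly. Their poses are not given: they have to be found in the camera images.
- tin_1: one of three outwardly identical closed, upright, round ink tins: 64 mm diameter, 84 mm high (plain wall to 80 mm, then a lid plug 55 mm across), origin at the centre of the underside, z up. One of the three tins weighs 0.41 to 0.51 kg; the other two weigh 0.15 to 0.21 kg each. Which is the heavy one cannot be seen, and the three are mixed up among their places at every start; a grip of about 30 N carries any of them
- tin_2: one of three outwardly identical closed, upright, round ink tins: 64 mm diameter, 84 mm high (plain wall to 80 mm, then a lid plug 55 mm across), origin at the centre of the underside, z up. One of the three tins weighs 0.41 to 0.51 kg; the other two weigh 0.15 to 0.21 kg each. Which is the heavy one cannot be seen, and the three are mixed up among their places at every start; a grip of about 30 N carries any of them
- tin_3: one of three outwardly identical closed, upright, round ink tins: 64 mm diameter, 84 mm high (plain wall to 80 mm, then a lid plug 55 mm across), origin at the centre of the underside, z up. One of the three tins weighs 0.41 to 0.51 kg; the other two weigh 0.15 to 0.21 kg each. Which is the heavy one cannot be seen, and the three are mixed up among their places at every start; a grip of about 30 N carries any of them
- tray (a point): inner floor centre of the shallow grey tray of a small bench scale (left or right; a 270 x 160 mm stone slab 12 mm thick is on the other side). Open rectangle, inside 260 mm along x, 150 mm along y; walls 5 mm thick, 17 mm above the floor. Floor 23 mm above the table when empty; held level, it sinks on a spring, 0.5 mm per 100 g (2 N per mm, 8 mm at most). Fixed sideways
- brayer: bystander, to be left alone: ink roller lying on the stone slab: rubber roller 36 mm thick and 90 mm wide, handle to its -x, 145 mm back; origin under the roller's middle
- tape: bystander, to be left alone: cardboard tape roll lying flat, 70 mm across, 24 mm high; origin at the centre of its underside
- lino: bystander, to be left alone: mounted lino block 65 x 50 mm, 22 mm high; origin at the centre of its underside
- stamp: bystander, to be left alone: wooden printing block 80 x 44 mm, 24 mm high, with a shell shape on top; origin at the centre of its underside
- gouge: bystander, to be left alone: carving gouge lying along its x, handle 85 x 18 mm, 18 mm high, blade 60 mm long to +x; origin under the joint of handle and blade
- case: bystander, to be left alone: clear plastic case 80 x 55 mm, 26 mm high; origin at the centre of its underside
- cup: bystander, to be left alone: brown card cup, 78 mm across its rim, 92 mm high; origin at the centre of its underside

How it is judged:
By the outcome, as a careful person would: the job done as asked, in the order asked, and still so for the second after the job is handed in, while the arm keeps its last pose, push and grip.
It also fails if it takes over 72 s, if anything falls off the work surface, if the arm or the gripper's body presses on something with over 40 N, if the wrist force passes 120 N, or if a joint passes its speed limit or range.

## Working session

There is one attempt and no reset: what is moved stays moved. The work goes in short steps, Python scripts to look and compute and a tool call to move; the robot and the scene stay as the last step left them, time stands still between calls to the robot, and variables do not carry over. Pictures are saved under pics/ and viewed, and the job is handed in when it is done.

Besides the shell and the picture viewer there is one more tool, called after "Call:" as a command line: name --pt "numbers of a row" for each row, then --argument value for the rest. carry_out: Moves the arm, as the interface text tells. Its arguments: {"type":"object","properties":{"delta_pos":{"type":"array","items":{"type":"array","items":{"type":"number","minimum":-1,"maximum":1}}},"twist":{"type":"array","items":{"type":"number","minimum":-1,"maximum":1}},"claw":{"type":"array","items":{"type":"number"}},"force":{"type":"number"}},"required":["delta_pos","twist","claw"]}

```bash
mkdir -p pics; ls; python3 - <<'E'
from station import env
import cv2
s=env.read_state()
for k,v in s.items(): print(k,v)
for n in ["scene","side","wrist"]:
    m=env.camera_model(n); print(n,m)
    cv2.imwrite(f"pics/{n}0.png",cv2.cvtColor(env.camera(n),cv2.COLOR_RGB2BGR))
E
```

```text
pics
time_s 0.0
joint_positions [-2.02803360e-01  2.59320435e-01  1.53609980e+00  2.27653404e-05
  1.34802256e+00 -2.02772341e-01]
qvel [ 0.00104617 -0.00097503 -0.00114623 -0.00053529  0.00059351  0.00066752]
effort [ 2.41929010e-04 -4.37298238e+01 -2.84004611e+01  7.19661056e-02
  4.11791797e-02 -1.14769305e-04]
tcp_pos [5.49378067e+02 1.58551719e-01 1.86123222e+02]
orientation [-2.22038017e+00 -2.22030009e+00  1.56910976e-03]
contact_force [ 0.9617406  0.0560877 -0.5456185]
moment [-0.00321727 -0.05743637 -0.00260993]
width 92.83272925848019
scene {'vfov': 56.70737339488335, 'cx': 320.10788754154623, 'cy': 228.73888702632544, 'pose': array([[ 8.35289354e-01,  3.85585530e-01, -3.91938126e-01,
         1.01778410e+03],
       [ 5.49807015e-01, -5.83215348e-01,  5.97973330e-01,
        -5.93931033e+02],
       [ 1.98553258e-03, -7.14971088e-01, -6.99151201e-01,
         7.71968353e+02],
       [ 0.00000000e+00,  0.00000000e+00,  0.00000000e+00,
         1.00000000e+00]])}
side {'vfov': 48.008502727693774, 'cx': 321.1566517632024, 'cy': 236.88730931598326, 'pose': array([[ 9.88466396e-01, -1.06485892e-01,  1.07679798e-01,
         5.06040104e+02],
       [-1.50950860e-01, -7.49920806e-01,  6.44075013e-01,
        -7.16228241e+02],
       [ 1.21664189e-02, -6.52900865e-01, -7.57345653e-01,
         9.28165242e+02],
       [ 0.00000000e+00,  0.00000000e+00,  0.00000000e+00,
         1.00000000e+00]])}
wrist {'vfov': 67.06033281818421, 'cx': 319.9649006903051, 'cy': 240.74657838335827, 'pose': array([[ 9.99997535e-01, -6.61362067e-04, -2.11978488e-03,
         5.50034386e+02],
       [-1.16443180e-03, -9.69018380e-01, -2.46985879e-01,
         6.80711615e+01],
       [-1.89076342e-03,  2.46987738e-01, -9.69016761e-01,
         3.83472629e+02],
       [ 0.00000000e+00,  0.00000000e+00,  0.00000000e+00,
         1.00000000e+00]])}
```

View pics/scene0.png

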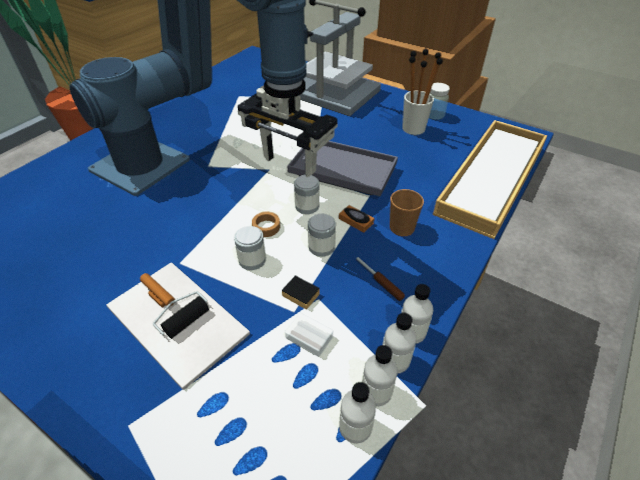

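View pics/side0.png

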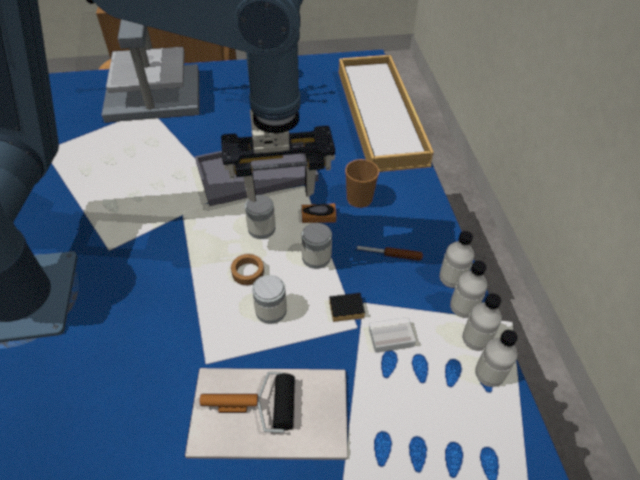

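View pics/wrist0.png

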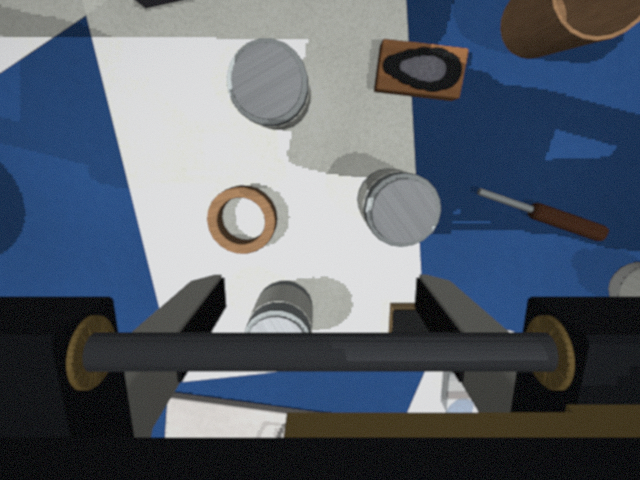

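The tray is beyond the tins (+y side) and the slab with the brayer is near (-y). There are three tins: wrist pixels (268,83), (400,208) and (278,~320). Next I zoom in and measure them.

```bash
cat > h.py <<'E'
import numpy as np, cv2, pickle
from station import env
def ray(m,u,v):
    f=240/np.tan(np.radians(m['vfov'])/2); T=np.array(m['pose'])
    d=T[:3,:3]@np.array([(u-m['cx'])/f,(v-m['cy'])/f,1]); return T[:3,3],d/np.linalg.norm(d)
def plane(m,u,v,z):
    o,d=ray(m,u,v); return o+d*(z-o[2])/d[2]
def tri(*obs):
    A=np.zeros((3,3));b=np.zeros(3);R=[]
    for m,u,v in obs:
        o,d=ray(m,u,v);P=np.eye(3)-np.outer(d,d);A+=P;b+=P@o;R.append((P,o))
    p=np.linalg.solve(A,b); return p,[round(float(np.linalg.norm(P@(p-o))),1) for P,o in R]
def proj(m,p):
    T=np.array(m['pose']);c=T[:3,:3].T@(np.array(p)-T[:3,3]);f=240/np.tan(np.radians(m['vfov'])/2)
    return c[0]/c[2]*f+m['cx'],c[1]/c[2]*f+m['cy']
def snap(n,name):
    m=env.camera_model(n);im=cv2.cvtColor(env.camera(n),cv2.COLOR_RGB2BGR)
    cv2.imwrite(f'pics/{name}.png',im);pickle.dump(m,open(f'pics/{name}.pkl','wb'));return m,im
E
python3 - <<'E'
from h import *
for n in ["scene","side","wrist"]: pickle.dump(env.camera_model(n),open(f'pics/{n}0.pkl','wb'))
w=cv2.imread('pics/wrist0.png'); sc=cv2.imread('pics/scene0.png'); si=cv2.imread('pics/side0.png')
a=cv2.resize(sc[160:285,220:350],None,fx=4,fy=4,interpolation=cv2.INTER_CUBIC)
b=cv2.resize(si[185:335,220:350],None,fx=4,fy=4,interpolation=cv2.INTER_CUBIC)
c=cv2.resize(sc[120:210,270:420],None,fx=5,fy=5,interpolation=cv2.INTER_CUBIC)
d=cv2.resize(si[130:220,180:340],None,fx=5,fy=5,interpolation=cv2.INTER_CUBIC)
for n,i in zip("abcd",(a,b,c,d)): cv2.imwrite(f'pics/z_{n}.png',i)
g=cv2.GaussianBlur(cv2.cvtColor(w,cv2.COLOR_BGR2GRAY),(5,5),1)
print(cv2.HoughCircles(g,cv2.HOUGH_GRADIENT,1,60,param1=100,param2=25,minRadius=25,maxRadius=50))
E
```

```text
[[[242.5 218.5  34.9]
  [405.5 208.5  35. ]
  [266.5  78.5  40.5]
  [275.5 343.5  33.5]]]
```

View pics/z_a.png

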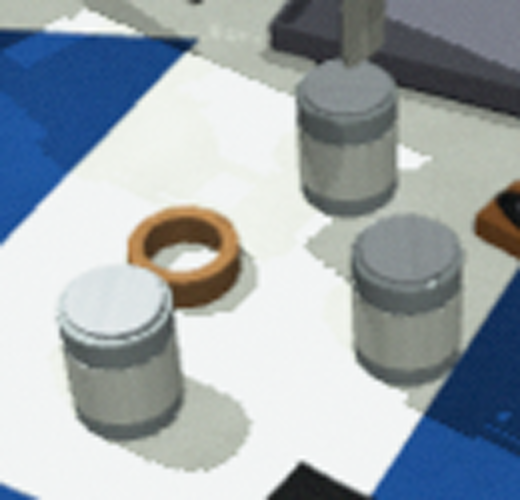

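View pics/z_b.png

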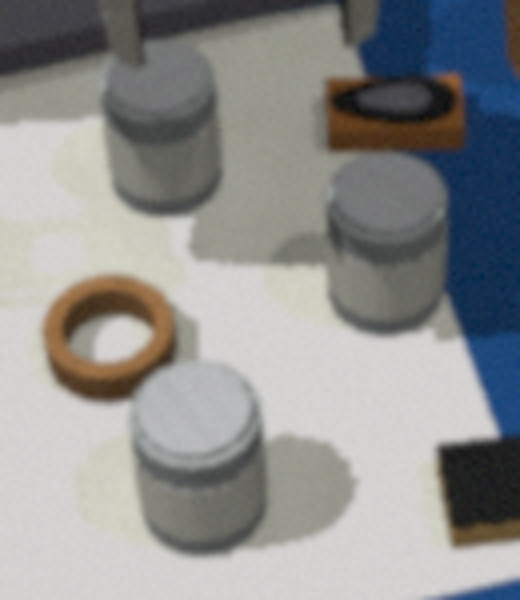

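View pics/z_c.png

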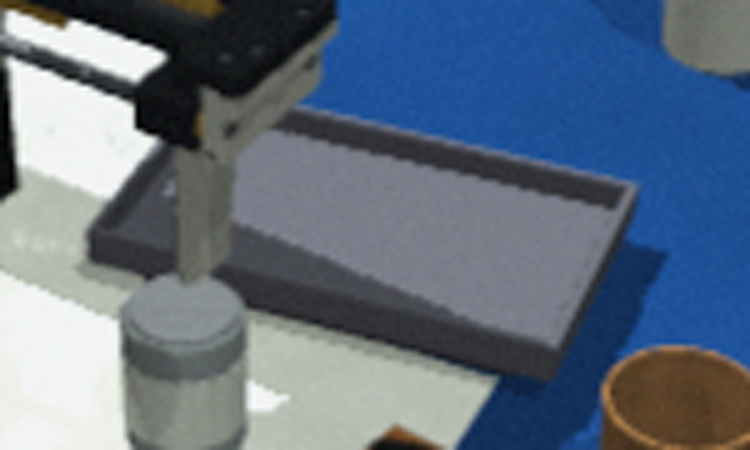

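View pics/z_d.png

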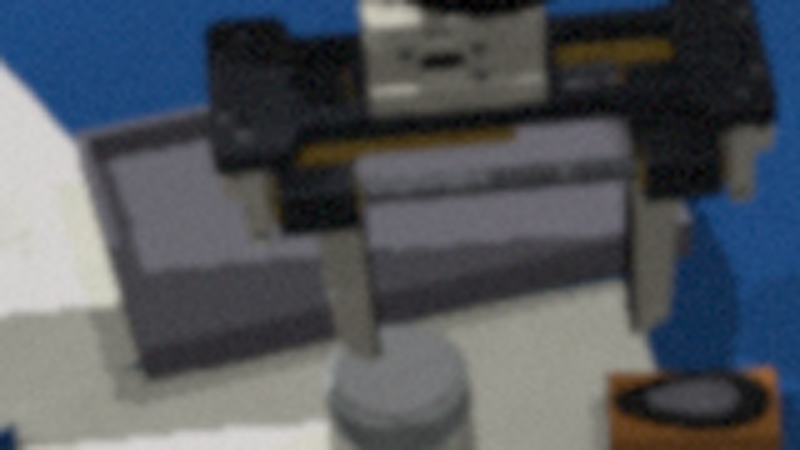

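```bash
python3 - <<'E'
from h import *
np.set_printoptions(precision=1,suppress=True)
S,D,W=[pickle.load(open(f'pics/{n}0.pkl','rb')) for n in("scene","side","wrist")]
for n,s,d,w in [("A",(306.5,181.3),(259.7,205.2),(266.5,80)),("B",(321.2,222.2),(316.5,234),(403,208.5)),("C",(248.7,235.3),(268.7,287.2),None)]:
    obs=[(S,*s),(D,*d)]+([(W,*w)] if w else [])
    print(n,*tri(*obs),plane(S,*s,84),plane(D,*d,84),plane(W,*w,84) if w else '')
print('tray frontleft',tri((S,288,166.4),(D,209,199)))
for p in [(397.4,157.2),(382,190.4),(288,166.4)]: print(plane(S,*p,40))
for p in [(196.4,158),(209,199)]: print(plane(D,*p,40))
# bystanders
for n,p,z in [("cup",(361,170),92),("stamp",(319,211),24),("tape",(247,267),24),("lino",(347,303),22),("brayer",(285,400),30),("case",(392,333),26)]: print(n,plane(D,*p,z))
E
```

```text
A [507.6 120.   77.5] [2.3, 2.3, 0.1] [511.3 116.6  84. ] [507.5 110.4  84. ] [508.6 119.   84. ]
B [619.4  18.1  77.4] [0.9, 1.3, 1.0] [622.6  13.4  84. ] [617.7  10.9  84. ] [618.8  19.4  84. ]
C [ 507.6 -103.1   75.6] [0.5, 0.5] [ 513.6 -108.4   84. ] [ 507.6 -109.7   84. ] 
tray frontleft (array([392.5, 196.9,  32.3]), [0.4, 0.4])
[630.6 393.2  40. ]
[662.9 238.6  40. ]
[399.2 188.1  40. ]
[365.  337.9  40. ]
[393.4 189.6  40. ]
cup [746.2 182.5  92. ]
stamp [641.6 131.5  24. ]
tape [467.1  -8.2  24. ]
lino [ 659.8 -126.3   22. ]
brayer [ 514.6 -314.7   30. ]
case [ 732.2 -208.9   26. ]
```

The tins stand at about A(509,119), B(619,17) and C(508,-106). The tray is yawed about 11° with its centre near (513,291). The scene and side views triangulate the lids to about 77 mm, which is a few mm low. I'll hover over A to refine with the wrist camera.

Call:
carry_out --pt "0.8 -0.27 0" --pt "0.8 -0.27 0" --pt "0.8 -0.27 0" --pt "0.8 -0.27 0" --pt "0.8 -0.27 0" --pt "0 0 0" --pt "0 0 0" --twist '[0,0,0,0,0,0,0]' --claw '[1,1,1,1,1,1,1]' --force 30

```text
time_s: 0.85
tcp_pos: [509.4, 120.1, 186.8]
orientation: [2.22, 2.223, -0.001]
contact_force: [-0.4, -0.9, 0.6]
width: 93.2
```

```bash
python3 - <<'E'
from h import *
m,im=snap("wrist","wA"); s=env.read_state(); print(s['tcp_pos'],s['orientation'],s['contact_force'],m['pose'][:3,3])
E
```

```text
[509.6634474  119.55008722 186.82624312] [ 2.22068449e+00  2.22165056e+00 -6.82782244e-04] [-0.14886859  0.04051419  0.91845086] [509.56452783 188.20615334 384.03902776]
```

View pics/wA.png

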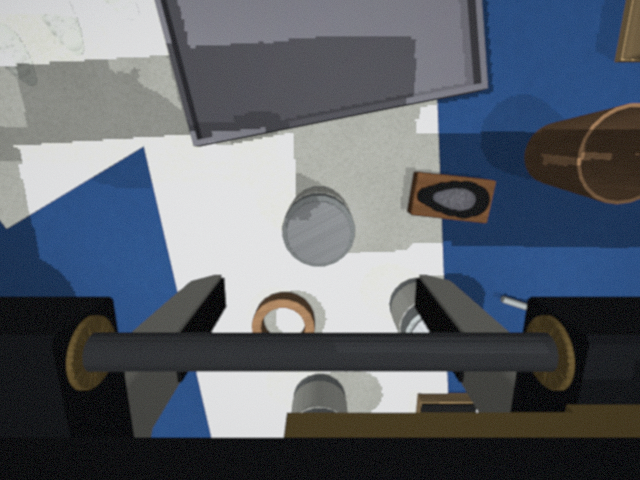

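This shows A's lid at about (319,230), the tray's front-left corner at about (199,143) and its front-right corner at about (488,88). Next I triangulate from the two wrist places.

```bash
python3 - <<'E'
from h import *
np.set_printoptions(precision=1,suppress=True)
def lid(name,box):
    im=cv2.imread(f'pics/{name}.png');x0,y0,x1,y1=box
    z=cv2.resize(im[y0:y1,x0:x1],None,fx=5,fy=5,interpolation=cv2.INTER_CUBIC);cv2.imwrite(f'pics/z_{name}_{x0}.png',z)
lid("wA",(260,170,380,280)); lid("wrist0",(210,20,330,140)); lid("wrist0",(345,155,455,260)); lid("wA",(150,50,300,170))
for n in("wA","wrist0"):
    g=cv2.GaussianBlur(cv2.cvtColor(cv2.imread(f'pics/{n}.png'),cv2.COLOR_BGR2GRAY),(5,5),1)
    print(n,cv2.HoughCircles(g,cv2.HOUGH_GRADIENT,1,60,param1=60,param2=22,minRadius=28,maxRadius=45))
E
```

```text
wA [[[317.5 228.5  37.4]
  [618.5 158.5  41.1]
  [284.5 320.5  29.3]]]
wrist0 [[[242.5 218.5  35.1]
  [400.5 207.5  38.8]
  [266.5  79.5  41.1]
  [279.5 340.5  37.7]]]
```

View pics/z_wA_260.png

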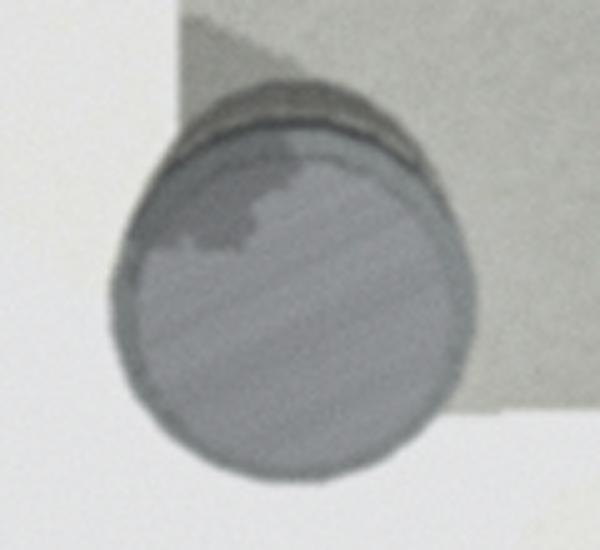

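View pics/z_wrist0_210.png

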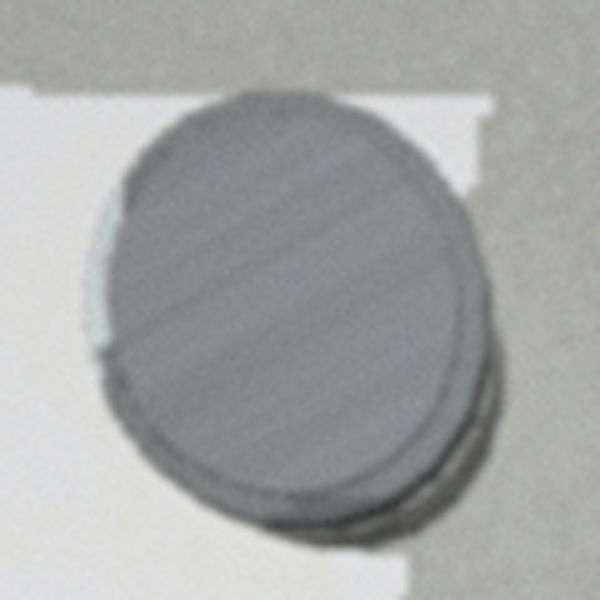

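View pics/z_wrist0_345.png

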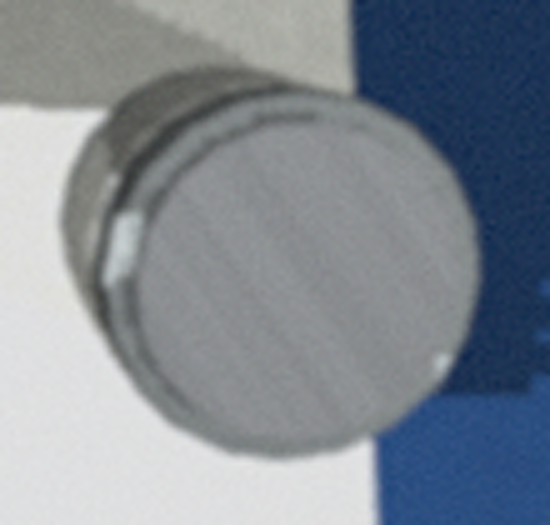

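```bash
python3 - <<'E'
from h import *
np.set_printoptions(precision=1,suppress=True)
S,D,W,WA=[pickle.load(open(f'pics/{n}.pkl','rb')) for n in("scene0","side0","wrist0","wA")]
print('rim A',tri((WA,318.4,229.6),(W,267.2,81.4)),'plug A',tri((WA,318.4,232.2),(W,266.4,78.2)))
print(plane(WA,318.4,229.6,80),plane(WA,318.4,232.2,84),plane(W,267.2,81.4,80))
print('B',plane(W,405.8,211.6,84),plane(W,402.8,209,80))
print('tray FL,FR rim',plane(WA,199,143,40),plane(WA,488,88,40))
print('tri FL',tri((WA,199,143),(S,288,166.4),(D,209,199)),'FR',tri((WA,488,88),(S,382,190.4)))
E
```

```text
rim A (array([508. , 119.4,  75.7]), [0.1, 0.1]) plug A (array([508.5, 119.7,  86.5]), [0.4, 0.4])
[508.1 120.3  80. ] [508.1 119.   84. ] [508.6 118.6  80. ]
B [621.3  16.8  84. ] [619.6  18.3  80. ]
tray FL,FR rim [398.5 192.7  40. ] [658.1 239.8  40. ]
tri FL (array([394.9, 193.3,  35.3]), [2.0, 0.2, 2.2]) FR (array([660.6, 241.2,  36.6]), [1.3, 1.3])
```

View pics/z_wA_150.png

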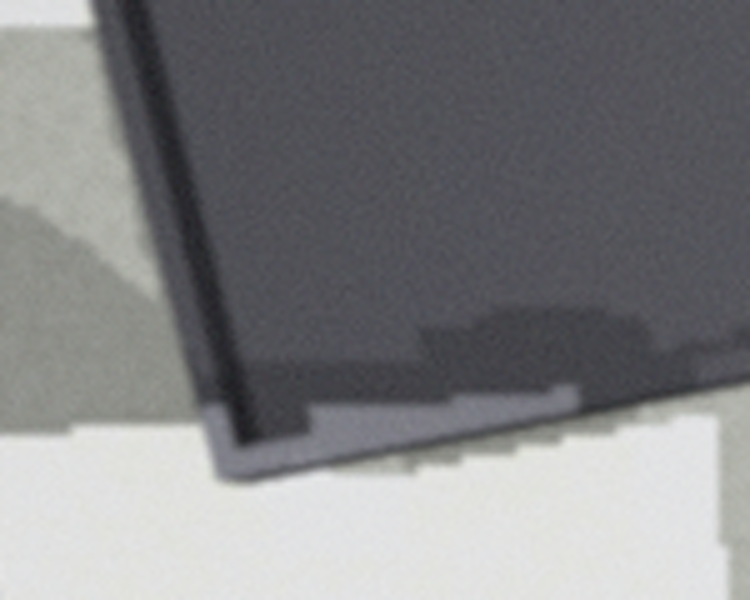

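A is at (508,119.5) with its height consistent (76 to 86 mm from a weak baseline), and the tray centre is near (514,293). I'll descend on A, grip and lift 40 mm to heft it.

Call:
carry_out --pt "0 -0.05 1" --pt "0 0 1" --pt "0 0 1" --pt "0 0 1" --pt "0 0 0.8" --pt "0 0 0.33" --pt "0 0 0" --pt "0 0 0" --twist '[0,0,0,0,0,0,0,0]' --claw '[1,1,1,1,1,1,1,1]' --force 30

```text
time_s: 1.7
tcp_pos: [509.0, 119.5, 33.8]
orientation: [2.222, 2.22, 0.001]
contact_force: [0.3, -0.7, -0.4]
width: 93.2
```

Call:
carry_out --pt "0 0 0" --pt "0 0 0" --pt "0 0 0" --pt "0 0 0" --pt "0 0 0" --pt "0 0 0" --twist '[0,0,0,0,0,0]' --claw '[-1,-1,-1,-1,-1,-1]' --force 30

```text
time_s: 2.3
tcp_pos: [508.2, 120.1, 33.5]
orientation: [2.221, 2.221, 0.001]
contact_force: [-0.2, 0.6, 3.4]
width: 63.3
```

Width 63.3 means it is gripped. I'll lift and heft.

Call:
carry_out --pt "0 0 -0.5" --pt "0 0 -1" --pt "0 0 -0.5" --pt "0 0 0" --pt "0 0 0" --pt "0 0 0" --pt "0 0 0" --twist '[0,0,0,0,0,0,0]' --claw '[-1,-1,-1,-1,-1,-1,-1]'

```text
time_s: 3.0
tcp_pos: [507.0, 120.0, 91.7]
orientation: [-2.22, -2.22, 0.003]
contact_force: [0.2, 0.4, -0.8]
width: 63.4
```

Call:
carry_out --pt "0 0 0" --pt "0 0 0" --twist '[0,0]' --claw '[-1,-1]'

```text
time_s: 3.2
tcp_pos: [507.7, 120.0, 92.5]
orientation: [-2.221, -2.221, 0.001]
contact_force: [-0.2, -0.3, -1.4]
width: 63.3
```

Call:
carry_out --pt "0 0 0" --pt "0 0 0" --twist '[0,0]' --claw '[-1,-1]'

```text
time_s: 3.4
tcp_pos: [508.0, 120.0, 93.0]
orientation: [-2.221, -2.221, 0.0]
contact_force: [0.2, -0.3, -1.5]
width: 63.3
```

Call:
carry_out --pt "0 0 0" --pt "0 0 0" --twist '[0,0]' --claw '[-1,-1]'

```text
time_s: 3.6
tcp_pos: [508.0, 120.0, 93.1]
orientation: [2.221, 2.221, 0.0]
contact_force: [-0.8, 0.8, -1.6]
width: 63.5
```

```bash
python3 - <<'E'
from h import *
for i in range(12):
    env.camera("wrist"); s=env.read_state(); print(round(s['time_s'],2),s['contact_force'].round(2) if hasattr(s['contact_force'],'round') else s['contact_force'],[round(float(x),2) for x in s['effort']])
E
```

```text
3.65 [-0.91 -0.58 -1.87] [-0.0, -43.28, -25.77, 0.07, 0.01, -0.0]
3.7 [-0.74 -0.86 -1.37] [-0.0, -43.29, -25.78, 0.07, 0.01, -0.0]
3.75 [-0.32  1.06 -1.77] [-0.0, -43.29, -25.78, 0.07, 0.01, -0.0]
3.8 [ 0.69 -0.69 -1.46] [-0.0, -43.3, -25.78, 0.07, 0.01, 0.0]
3.85 [ 0.58  0.27 -2.55] [-0.0, -43.3, -25.78, 0.07, 0.01, 0.0]
3.9 [ 1.14  0.4  -0.32] [-0.0, -43.3, -25.78, 0.07, 0.01, 0.0]
3.95 [ 0.24  0.6  -2.22] [-0.0, -43.31, -25.78, 0.07, 0.01, 0.0]
4.0 [ 0.2  -0.12 -2.83] [0.0, -43.31, -25.78, 0.07, 0.01, 0.0]
4.05 [ 0.01  0.96 -2.02] [-0.0, -43.31, -25.78, 0.07, 0.01, 0.0]
4.1 [ 0.52  0.12 -2.21] [-0.0, -43.31, -25.78, 0.07, 0.01, -0.0]
4.15 [ 0.58  0.8  -0.84] [0.0, -43.31, -25.78, 0.07, 0.01, 0.0]
4.2 [ 0.43 -0.08 -2.44] [0.0, -43.31, -25.78, 0.07, 0.01, 0.0]
```

A hefts about 1.8 N (0.18 kg), so it is light. I'll carry it over the tray's left slot (460,283) and take a look.

Call:
carry_out --pt "0 0 -0.6" --pt "0.6 -0.2 0" --pt "0.9 -0.25 0" --pt "0.9 -0.25 0" --pt "0.9 -0.25 0" --pt "0.9 -0.25 0" --pt "0.7 -0.25 0" --pt "0.53 -0.15 0" --pt "0 0 0" --pt "0 0 0" --pt "0 0 0" --twist '[0,0,0,0,0,0,0,0,0,0,0]' --claw '[-1,-1,-1,-1,-1,-1,-1,-1,-1,-1,-1]'

```text
time_s: 5.3
tcp_pos: [460.3, 282.2, 111.0]
orientation: [2.222, 2.221, -0.0]
contact_force: [-0.2, 0.0, -1.2]
width: 63.3
```

```bash
python3 - <<'E'
from h import *
snap("wrist","wT");snap("scene","sT");snap("side","dT"); print(env.read_state()['tcp_pos'])
E
```

```text
[460.35947634 282.15473396 111.06884888]
```

View pics/wT.png

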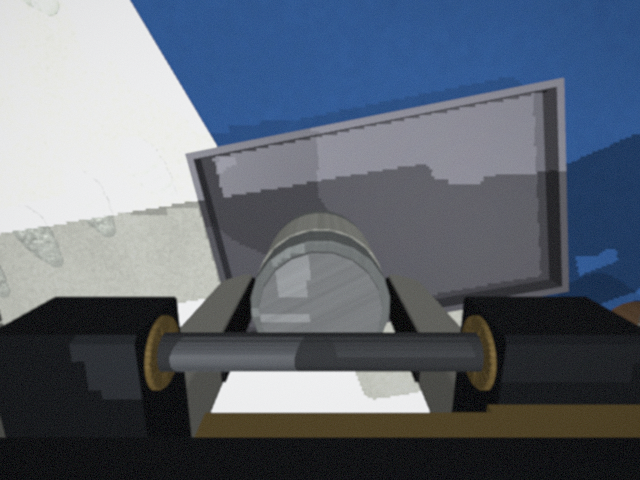

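View pics/dT.png

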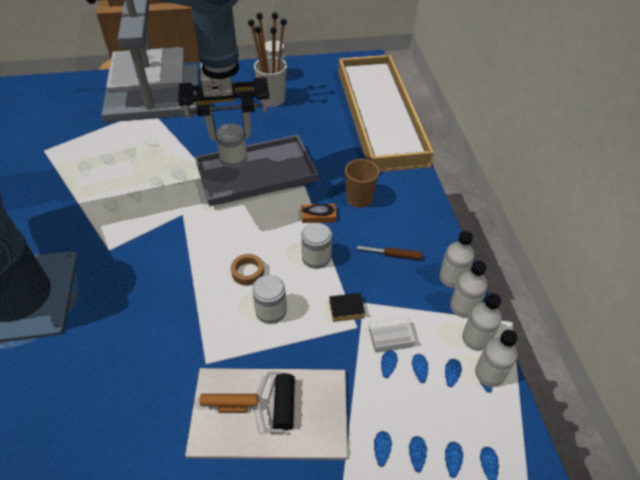

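View pics/sT.png

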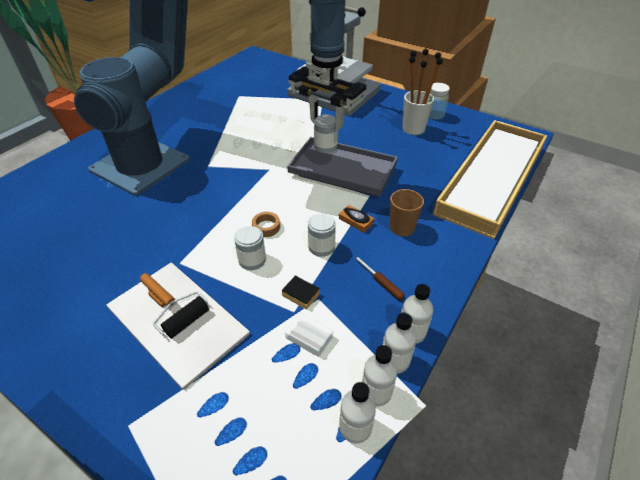

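The tin hangs upright over the tray. In the wrist view the outer rim corners are at (187,155), (564,79) and (568,291).

```bash
python3 - <<'E'
from h import *
np.set_printoptions(precision=1,suppress=True)
T,WA,S,D=[pickle.load(open(f'pics/{n}.pkl','rb')) for n in("wT","wA","sT","dT")]
for z in(35,40):
  P={n:plane(T,*p,z) for n,p in dict(BL=(187,155),BR=(564,79),FR=(568,291)).items()}
  print(z,P['BL'],P['BR'],P['FR'],'mid',(P['BL']+P['FR'])/2,'L',np.linalg.norm(P['BL']-P['BR']),np.linalg.norm(P['BR']-P['FR']))
print('FR two wrist',tri((WA,488,88),(T,568,291)))
# inner floor back corners (z23)
print('BR all',tri((T,564,79),(S,397.4,157.2)))
E
```

```text
35 [362.8 345.6  35. ] [631.  396.8  35. ] [660.4 238.3  35. ] mid [511.6 291.9  35. ] L 273.0674823858255 161.25823644001542
40 [364.6 345.7  40. ] [627.9 396.   40. ] [656.8 240.3  40. ] mid [510.7 293.   40. ] L 268.0701164684894 158.30707430370353
FR two wrist (array([658.4, 239.8,  38.5]), [0.4, 0.4])
BR all (array([629.4, 396.4,  37.7]), [0.0, 0.0])
```

The tray centre is (511,293) with the rim measured at 38–39 mm and a length of 268–273 mm, which agrees with the text. I'll lower A with a nudge to (457,283).

Call:
carry_out --pt "0.03 -0.1 0.5" --pt "0 0 0.7" --pt "0 0 0.4" --pt "0 0 0.15" --pt "0 0 0" --pt "0 0 0" --pt "0 0 0" --twist '[0,0,0,0,0,0,0]' --claw '[-1,-1,-1,-1,-1,-1,-1]'

```text
time_s: 6.15
tcp_pos: [457.7, 284.0, 59.4]
orientation: [2.221, 2.221, 0.002]
contact_force: [-0.6, -0.2, -2.0]
width: 63.3
```

Call:
carry_out --pt "0 0 0.05" --pt "0 0 0.03" --pt "0 0 0" --pt "0 0 0" --twist '[0,0,0,0]' --claw '[-1,-1,-1,-1]'

```text
time_s: 6.55
tcp_pos: [457.2, 283.9, 56.3]
orientation: [2.221, 2.221, 0.001]
contact_force: [-0.2, 1.0, -1.9]
width: 63.0
```

Still carrying the full weight, so I'll lower a bit more.

Call:
carry_out --pt "0 0 0.03" --pt "0 0 0" --pt "0 0 0" --twist '[0,0,0]' --claw '[-1,-1,-1]'

```text
time_s: 6.85
tcp_pos: [457.1, 283.9, 55.4]
orientation: [2.221, 2.221, 0.001]
contact_force: [0.2, -0.3, -0.4]
width: 63.5
```

Call:
carry_out --pt "0 0 0.03" --pt "0 0 0" --pt "0 0 0" --twist '[0,0,0]' --claw '[-1,-1,-1]'

```text
time_s: 7.15
tcp_pos: [457.1, 283.9, 54.6]
orientation: [2.221, 2.221, 0.001]
contact_force: [-0.6, 0.5, 2.3]
width: 63.3
```

It has touched down. I'll open moderately, rise and go over B.

Call:
carry_out --pt "0 0 -0.03" --pt "0 0 0" --pt "0 0 0" --pt "0 0 0" --pt "0 0 -0.5" --pt "0 0 -1" --pt "0 0 -1" --pt "0 0 -1" --pt "0 0 -0.9" --pt "0 0 0" --twist '[0,0,0,0,0,0,0,0,0,0]' --claw '[-1,0.75,0.75,0.75,0.75,0.75,0.75,1,1,1]'

```text
time_s: 8.15
tcp_pos: [459.4, 284.7, 191.3]
orientation: [2.219, 2.219, 0.011]
contact_force: [-0.0, 0.6, 0.1]
width: 92.6
```

```bash
python3 - <<'E'
from h import *
m,im=snap("scene","s2"); print(env.read_state()['tcp_pos'])
cv2.imwrite('pics/s2z.png',cv2.resize(im[80:220,260:420],None,fx=4,fy=4))
E
```

```text
[458.16581283 284.24144841 188.96886186]
```

View pics/s2z.png

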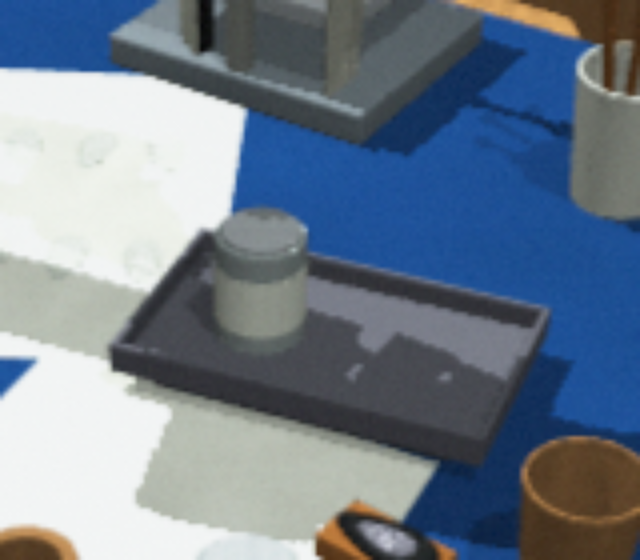

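A stands upright at the left of the tray. Next I hover over B at about (620,17.5).

Call:
carry_out --pt "-0.7 0.43 0" --pt "-0.93 0.57 0" --pt "-0.93 0.57 0" --pt "-0.93 0.57 0" --pt "-0.93 0.57 0" --pt "-0.93 0.57 0" --pt "-0.93 0.57 0" --pt "-0.93 0.57 0" --pt "-0.93 0.57 0" --pt "-0.74 0.43 0" --pt "0 0 0" --pt "0 0 0" --twist '[0,0,0,0,0,0,0,0,0,0,0,0]' --claw '[1,1,1,1,1,1,1,1,1,1,1,1]'

```text
time_s: 9.4
tcp_pos: [618.6, 17.3, 185.3]
orientation: [-2.221, -2.218, 0.003]
contact_force: [-0.0, 1.1, 0.1]
width: 92.9
```

```bash
python3 - <<'E'
from h import *
m,im=snap("wrist","wB"); print(env.read_state()['tcp_pos'])
cv2.imwrite('pics/wBz.png',cv2.resize(im[160:300,240:400],None,fx=5,fy=5)[:600])
print(plane(m,320,232,84))
E
```

```text
[618.51630858  18.02736983 185.72909524]
[618.37930626  16.84423184  84.        ]
```

View pics/wBz.png

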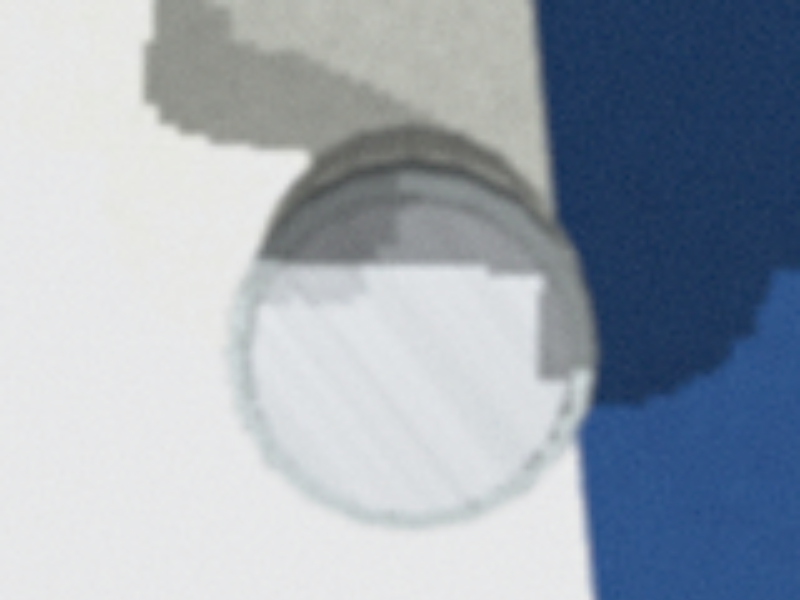

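B's lid rim centre is at about (322,229), which puts it at (620.2,18.5) and agrees with the earlier fix. I'll descend, grip and lift.

Call:
carry_out --pt "0.02 0.05 1" --pt "0 0 1" --pt "0 0 1" --pt "0 0 1" --pt "0 0 0.75" --pt "0 0 0.33" --pt "0 0 0" --pt "0 0 0" --twist '[0,0,0,0,0,0,0,0]' --claw '[1,1,1,1,1,1,1,1]'

```text
time_s: 10.25
tcp_pos: [621.6, 18.6, 35.8]
orientation: [2.22, 2.222, 0.001]
contact_force: [-0.1, 0.1, -0.8]
width: 92.7
```

Call:
carry_out --pt "0 0 0" --pt "0 0 0" --pt "0 0 0" --pt "0 0 0" --pt "0 0 0" --pt "0 0 0" --twist '[0,0,0,0,0,0]' --claw '[-1,-1,-1,-1,-1,-1]' --force 30

```text
time_s: 10.85
tcp_pos: [620.8, 17.9, 35.2]
orientation: [-2.221, -2.221, 0.001]
contact_force: [-2.0, 0.9, 4.3]
width: 63.4
```

Call:
carry_out --pt "0 0 -0.5" --pt "0 0 -1" --pt "0 0 -0.5" --pt "0 0 0" --pt "0 0 0" --pt "0 0 0" --pt "0 0 0" --twist '[0,0,0,0,0,0,0]' --claw '[-1,-1,-1,-1,-1,-1,-1]'

```text
time_s: 11.55
tcp_pos: [620.0, 18.2, 93.1]
orientation: [-2.22, -2.22, 0.003]
contact_force: [0.3, 0.6, -5.3]
width: 63.5
```

```bash
python3 - <<'E'
from h import *
f=[]
for i in range(12):
    env.camera("wrist"); s=env.read_state(); f.append(s['contact_force'])
f=np.array(f);print(f.mean(0),f.std(0),s['tcp_pos'],s['width'],s['time_s'])
E
```

```text
[-0.05217424  0.11632904 -4.48195478] [0.35867448 0.64511457 0.39770544] [621.14089646  18.03065049  94.91126878] 63.51280152407841 12.15
```

B hefts 4.5 N (0.46 kg), so it is the heavy one. I'll set it back in its place.

Call:
carry_out --pt "0 0 0.6" --pt "0 0 0.8" --pt "0 0 0.4" --pt "0 0 0.15" --pt "0 0 0.03" --pt "0 0 0" --pt "0 0 0" --pt "0 0 0" --twist '[0,0,0,0,0,0,0,0]' --claw '[-1,-1,-1,-1,-1,-1,-1,-1]'

```text
time_s: 12.95
tcp_pos: [621.6, 18.0, 36.0]
orientation: [2.221, 2.221, 0.001]
contact_force: [0.4, -0.0, -5.1]
width: 63.1
```

Call:
carry_out --pt "0 0 0" --pt "0 0 0" --twist '[0,0]' --claw '[-1,-1]'

```text
time_s: 13.15
tcp_pos: [621.2, 18.0, 35.6]
orientation: [2.221, 2.221, 0.0]
contact_force: [-1.0, -0.7, -4.7]
width: 63.2
```

Call:
carry_out --pt "0 0 0.02" --pt "0 0 0" --pt "0 0 0" --twist '[0,0,0]' --claw '[-1,-1,-1]'

```text
time_s: 13.45
tcp_pos: [621.2, 18.0, 35.3]
orientation: [2.221, 2.221, 0.0]
contact_force: [-1.6, -1.0, 0.4]
width: 63.5
```

Call:
carry_out --pt "0 0 0" --pt "0 0 0" --pt "0 0 0" --pt "0 0 -0.4" --pt "0 0 -0.9" --pt "0 0 -1" --pt "0 0 -1" --pt "0 0 -1" --pt "0 0 -0.75" --pt "0 0 0" --twist '[0,0,0,0,0,0,0,0,0,0]' --claw '[1,1,1,1,1,1,1,1,1,1]'

```text
time_s: 14.45
tcp_pos: [623.6, 17.7, 191.5]
orientation: [2.216, 2.217, 0.008]
contact_force: [0.0, -0.7, -0.3]
width: 93.0
```

Call:
carry_out --pt "-0.5 -0.5 0" --pt "-0.9 -0.8 0" --pt "-0.9 -0.8 0" --pt "-0.9 -0.8 0" --pt "-0.83 -0.8 0" --pt "0 0 0" --pt "0 0 0" --twist '[0,0,0,0,0,0,0]' --claw '[1,1,1,1,1,1,1]'

```text
time_s: 15.15
tcp_pos: [509.8, -103.1, 186.2]
orientation: [-2.223, -2.219, -0.001]
contact_force: [0.1, 0.8, 0.1]
width: 93.1
```

```bash
python3 - <<'E'
from h import *
m,im=snap("wrist","wC"); print(env.read_state()['tcp_pos'])
cv2.imwrite('pics/wCz.png',cv2.resize(im[160:280,240:400],None,fx=5,fy=5))
print(plane(m,320,230,80))
E
```

```text
[ 510.28345554 -102.60336248  186.16448633]
[ 509.88860537 -102.94338992   80.        ]
```

View pics/wCz.png

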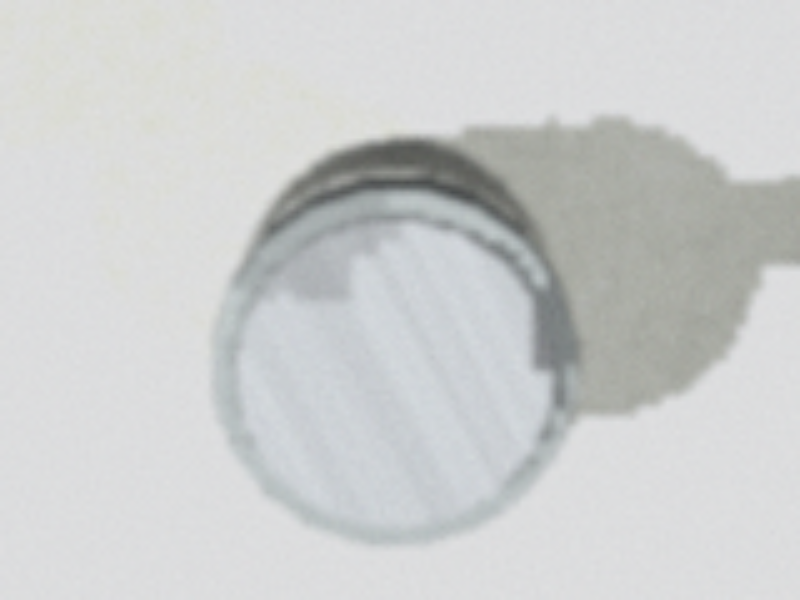

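View pics/wC.png

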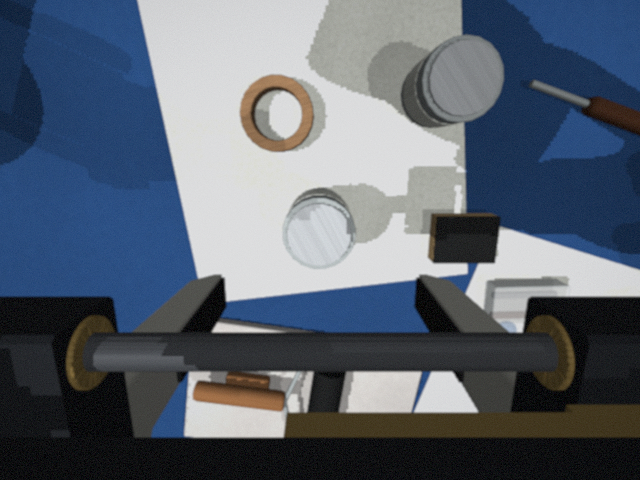

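B is still upright where it was. C's rim is centred at (318.7,232.2), giving C at (508.8,-104.8). Lino and tape are clear, so I'll grip and heft C.

Call:
carry_out --pt "-0.07 -0.05 1" --pt "0 0 1" --pt "0 0 1" --pt "0 0 1" --pt "0 0 0.75" --pt "0 0 0.33" --pt "0 0 0" --pt "0 0 0" --twist '[0,0,0,0,0,0,0,0]' --claw '[1,1,1,1,1,1,1,1]'

```text
time_s: 16.0
tcp_pos: [509.6, -104.8, 34.6]
orientation: [2.22, 2.222, 0.001]
contact_force: [-0.0, -0.0, 0.8]
width: 92.7
```

Call:
carry_out --pt "0 0 0" --pt "0 0 0" --pt "0 0 0" --pt "0 0 0" --pt "0 0 0" --pt "0 0 0" --twist '[0,0,0,0,0,0]' --claw '[-1,-1,-1,-1,-1,-1]' --force 30

```text
time_s: 16.6
tcp_pos: [508.8, -105.1, 34.4]
orientation: [2.221, 2.221, 0.0]
contact_force: [-1.4, -0.1, 3.7]
width: 63.2
```

Call:
carry_out --pt "0 0 -0.5" --pt "0 0 -1" --pt "0 0 -1" --pt "0 0 -0.7" --pt "0 0 0" --pt "0 0 0" --pt "0 0 0" --pt "0 0 0" --twist '[0,0,0,0,0,0,0,0]' --claw '[-1,-1,-1,-1,-1,-1,-1,-1]'

```text
time_s: 17.4
tcp_pos: [507.5, -104.5, 128.3]
orientation: [-2.219, -2.219, 0.002]
contact_force: [0.2, 0.4, -1.8]
width: 63.3
```

```bash
python3 - <<'E'
from h import *
f=[]
for i in range(10):
    env.camera("wrist"); s=env.read_state(); f.append(s['contact_force'])
f=np.array(f);print(f.mean(0),f.std(0),s['tcp_pos'],s['width'],s['time_s'])
E
```

```text
[ 0.21601052 -0.08456708 -1.92471556] [0.53417313 0.32184747 0.5302989 ] [ 508.62101683 -104.99124371  129.93868425] 63.1730636270144 17.9
```

C hefts 1.9 N (0.20 kg), so it is light and the identification is consistent. I'll carry it to the tray's right slot (565,303).

Call:
carry_out --pt "0.5 0.15 0" --pt "0.9 0.2 0" --pt "0.9 0.2 0" --pt "0.9 0.2 0" --pt "0.9 0.2 0" --pt "0.9 0.2 0" --pt "0.9 0.2 0" --pt "0.9 0.2 0" --pt "0.9 0.2 0" --pt "0.9 0.13 0" --pt "0.9 0 0" --pt "0.9 0 0" --twist '[0,0,0,0,0,0,0,0,0,0,0,0]' --claw '[-1,-1,-1,-1,-1,-1,-1,-1,-1,-1,-1,-1]'

```text
time_s: 19.1
tcp_pos: [565.0, 208.1, 129.9]
orientation: [-2.221, -2.221, 0.0]
contact_force: [0.5, 0.4, -2.5]
width: 63.4
```

Call:
carry_out --pt "0.9 0 0" --pt "0.9 0 0" --pt "0.9 0 0" --pt "0.5 0 0" --pt "0 0 0" --pt "0 0 0" --pt "0 0 0" --twist '[0,0,0,0,0,0,0]' --claw '[-1,-1,-1,-1,-1,-1,-1]'

```text
time_s: 19.8
tcp_pos: [565.1, 301.7, 129.9]
orientation: [2.222, 2.22, -0.001]
contact_force: [0.8, -0.7, -1.8]
width: 63.2
```

```bash
python3 - <<'E'
from h import *
m,im=snap("wrist","wT2"); print(env.read_state()['tcp_pos'])
E
```

```text
[565.21060884 301.64810488 129.96677792]
```

View pics/wT2.png

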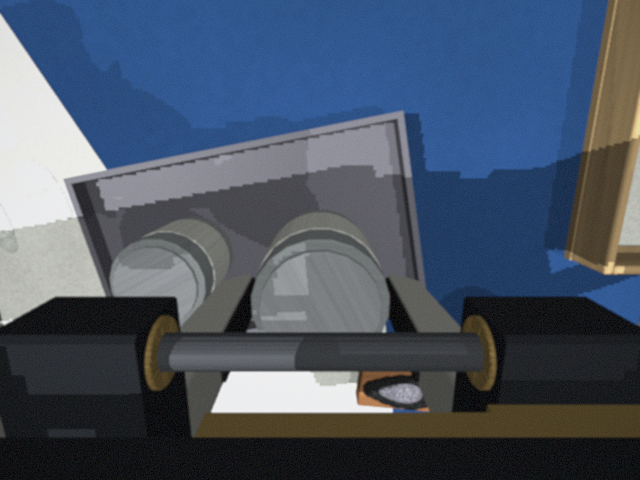

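A stands to the left with clearance. I'll lower C stepwise.

Call:
carry_out --pt "0 0 0.5" --pt "0 0 0.8" --pt "0 0 0.7" --pt "0 0 0.3" --pt "0 0 0.1" --pt "0 0 0" --pt "0 0 0" --pt "0 0 0" --twist '[0,0,0,0,0,0,0,0]' --claw '[-1,-1,-1,-1,-1,-1,-1,-1]'

```text
time_s: 20.65
tcp_pos: [565.8, 303.2, 59.2]
orientation: [2.221, 2.221, 0.003]
contact_force: [-0.4, 0.5, -2.0]
width: 63.5
```

Call:
carry_out --pt "0 0 0.05" --pt "0 0 0" --pt "0 0 0" --twist '[0,0,0]' --claw '[-1,-1,-1]'

```text
time_s: 20.95
tcp_pos: [565.0, 303.1, 56.6]
orientation: [2.221, 2.222, 0.0]
contact_force: [0.3, 0.3, -2.0]
width: 63.3
```

Call:
carry_out --pt "0 0 0.03" --pt "0 0 0" --pt "0 0 0" --twist '[0,0,0]' --claw '[-1,-1,-1]'

```text
time_s: 21.25
tcp_pos: [565.1, 303.1, 55.7]
orientation: [2.221, 2.221, 0.0]
contact_force: [-0.3, -0.4, -0.8]
width: 63.1
```

Call:
carry_out --pt "0 0 0.03" --pt "0 0 0" --pt "0 0 0" --twist '[0,0,0]' --claw '[-1,-1,-1]'

```text
time_s: 21.55
tcp_pos: [565.1, 303.1, 54.9]
orientation: [2.221, 2.221, 0.0]
contact_force: [-1.7, -0.1, 1.1]
width: 63.3
```

Touchdown. I'll release and rise.

Call:
carry_out --pt "0 0 0" --pt "0 0 0" --pt "0 0 0" --pt "0 0 0" --pt "0 0 -0.4" --pt "0 0 -0.9" --pt "0 0 -1" --pt "0 0 -1" --pt "0 0 -1" --pt "0 0 0" --pt "0 0 0" --twist '[0,0,0,0,0,0,0,0,0,0,0]' --claw '[0.75,0.75,0.75,0.75,0.75,0.75,0.75,1,1,1,1]'

```text
time_s: 22.65
tcp_pos: [565.5, 303.2, 185.0]
orientation: [2.221, 2.221, 0.004]
contact_force: [0.4, -0.2, -0.3]
width: 93.0
```

```bash
python3 - <<'E'
from h import *
m,im=snap("scene","s3"); print(env.read_state()['tcp_pos'])
E
```

```text
[564.67053686 302.90913056 183.5420182 ]
```

View pics/s3.png

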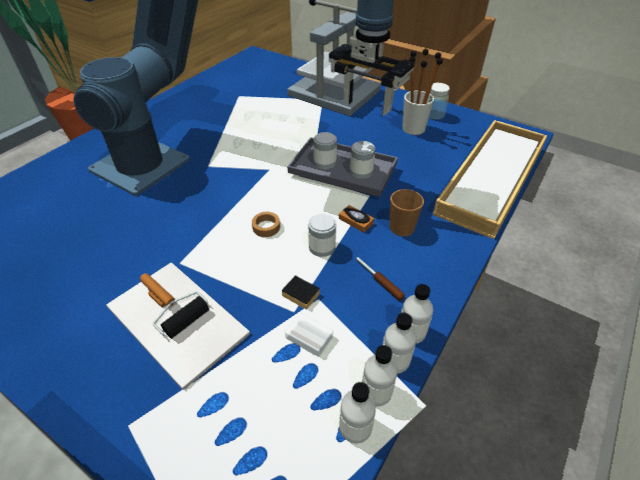

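Both light tins stand in the tray at (325,150) and (362,160), and B is at (321,233). Now back over B.

Call:
carry_out --pt "-0.5 0.18 0" --pt "-0.9 0.18 0" --pt "-0.9 0.18 0" --pt "-0.9 0.18 0" --pt "-0.9 0.18 0" --pt "-0.9 0.18 0" --pt "-0.9 0.2 0" --pt "-0.9 0.2 0" --pt "-0.9 0.2 0" --pt "-0.9 0.2 0" --pt "-0.9 0 0" --pt "0 0 0" --twist '[0,0,0,0,0,0,0,0,0,0,0,0]' --claw '[1,1,1,1,1,1,1,1,1,1,1,1]'

```text
time_s: 23.9
tcp_pos: [620.8, 13.5, 181.9]
orientation: [-2.225, -2.216, 0.005]
contact_force: [0.3, 0.4, 0.5]
width: 93.2
```

Call:
carry_out --pt "0 0 0" --pt "0 0 0" --pt "0 0 0" --twist '[0,0,0]' --claw '[1,1,1]'

```text
time_s: 24.2
tcp_pos: [621.1, 18.9, 183.4]
orientation: [-2.22, -2.222, 0.0]
contact_force: [-0.3, -0.3, -0.2]
width: 93.2
```

```bash
python3 - <<'E'
from h import *
m,im=snap("wrist","wB2"); print(env.read_state()['tcp_pos'])
cv2.imwrite('pics/wB2z.png',cv2.resize(im[160:280,240:400],None,fx=5,fy=5))
print(plane(m,320,230,80))
E
```

```text
[621.21452666  19.01151962 183.52658428]
[621.18058838  19.69804438  80.        ]
```

View pics/wB2z.png

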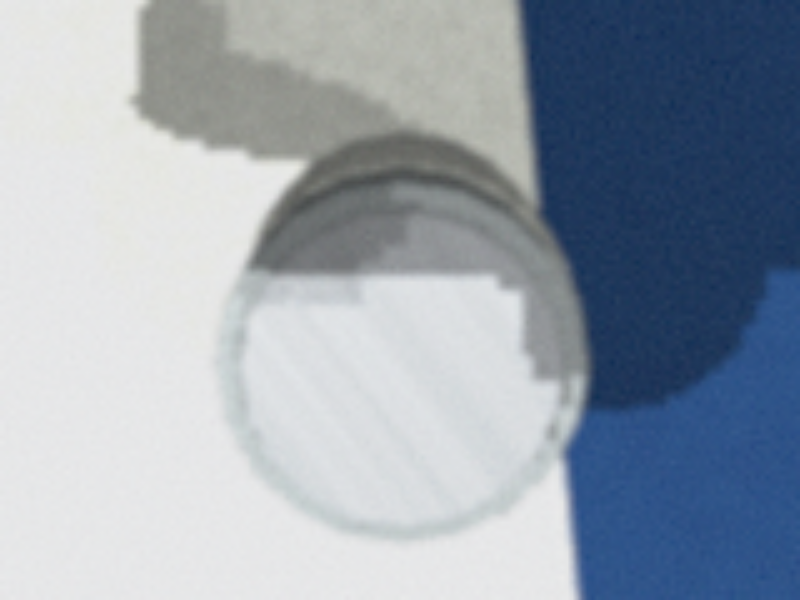

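It is aligned (rim at (621,19)). I'll descend, grip and check before lifting.

Call:
carry_out --pt "0 0 0.8" --pt "0 0 1" --pt "0 0 1" --pt "0 0 1" --pt "0 0 0.8" --pt "0 0 0.35" --pt "0 0 0" --pt "0 0 0" --twist '[0,0,0,0,0,0,0,0]' --claw '[1,1,1,1,1,1,1,1]'

```text
time_s: 25.05
tcp_pos: [622.2, 18.3, 36.2]
orientation: [2.22, 2.221, 0.001]
contact_force: [0.3, -0.6, 0.9]
width: 93.2
```

Call:
carry_out --pt "0 0 0" --pt "0 0 0" --pt "0 0 0" --pt "0 0 0" --pt "0 0 0" --pt "0 0 0" --pt "0 0 0" --twist '[0,0,0,0,0,0,0]' --claw '[-1,-1,-1,-1,-1,-1,-1]' --force 32

```text
time_s: 25.75
tcp_pos: [621.4, 18.0, 35.6]
orientation: [2.221, 2.221, 0.0]
contact_force: [-1.8, 0.2, 4.4]
width: 63.4
```

Call:
carry_out --pt "0 0 -0.4" --pt "0 0 -0.8" --pt "0 0 -0.9" --pt "0 0 -0.9" --pt "0 0 -0.9" --pt "0 0 -0.9" --pt "0 0 -0.9" --pt "0 0 -0.6" --pt "0 0 -0.3" --pt "0 0 0" --pt "0 0 0" --pt "0 0 0" --twist '[0,0,0,0,0,0,0,0,0,0,0,0]' --claw '[-1,-1,-1,-1,-1,-1,-1,-1,-1,-1,-1,-1]'

```text
time_s: 26.95
tcp_pos: [620.5, 18.1, 231.3]
orientation: [-2.22, -2.22, 0.003]
contact_force: [0.4, 0.1, -4.2]
width: 63.3
```

Call:
carry_out --pt "0 0 0" --pt "0 0 0" --pt "0 0 0" --pt "0 0 0" --pt "0 0 0" --pt "0 0 0" --pt "0 0 0" --pt "0 0 0" --twist '[0,0,0,0,0,0,0,0]' --claw '[-1,-1,-1,-1,-1,-1,-1,-1]'

```text
time_s: 27.75
tcp_pos: [621.4, 18.0, 233.2]
orientation: [2.221, 2.221, 0.0]
contact_force: [0.6, -0.1, -3.9]
width: 63.3
```

```bash
python3 - <<'E'
from h import *
snap("side","dF");m,im=snap("scene","sF");f=[]
for i in range(6): env.camera("wrist"); s=env.read_state(); f.append(s['contact_force'])
print(np.mean(f,0),s['tcp_pos'],s['orientation'],np.abs(s['qvel']).max(),s['width'],s['time_s'])
E
```

```text
[-0.08006513 -0.09019804 -4.46734117] [621.39118936  18.02776219 233.14702649] [-2.22138601e+00 -2.22142310e+00  2.00815655e-05] 0.0010977228184754434 63.134792162426564 28.15
```

View pics/sF.png

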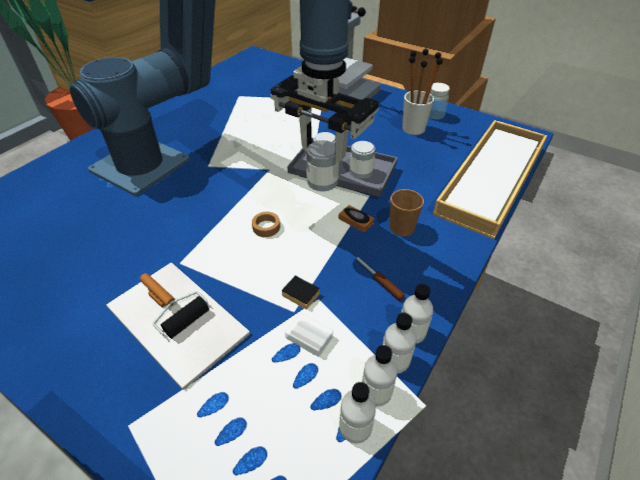

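View pics/dF.png

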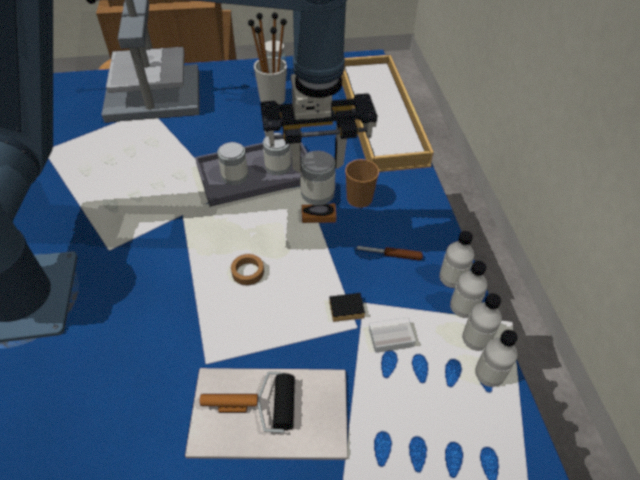

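The side view shows both light tins standing in the tray at (232,160) and (277,152). The heavy one is held upright at (318,178), with its base about 198 mm up, and every bystander is where it was. I'll hand in the job.

```bash
python3 -c "
from station import env
print(env.finish_job())"
```

```text
the job is handed in; nothing more can be done
None
```

The job is handed in at about 28 s of the 72 s allowed; no verdict was reported.

- **Which tin:** the three hefts read 1.8 N, 4.5 N and 1.9 N (about 0.18, 0.46 and 0.20 kg). The heavy one was the tin at (620, 18). I set it back in its place after the heft.
- **The two light tins:** both stand upright in the grey tray, at about (457, 284) and (565, 303).
- **The heavy tin:** it is held upright and still at about 32 N, with its base about 198 mm above the table.

**Last checks:**
- The held load still read 4.5 N, the opening was 63 mm and the joints were at rest.
- In the scene and side pictures the bystanders look to be where they started.

**Disagreement:** the fixed cameras placed the tin lids 4 to 9 mm too near in y and about 7 mm too low. I used the wrist camera for the grasps instead. A two-place wrist check on the first tin gave heights of 76 and 86 mm for the rim and the lid top, where the text says 80 and 84.

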